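# Slide the solar cell under the measuring head and press the blue start button

## Robot

A 7-joint arm with a two-finger parallel gripper is mounted at the origin on the work surface. World frame = base frame: x ahead of the robot, y to its left, z up, the work surface at z = 0. Lengths are in m, angles in rad, forces in N, time in s.
With the tool pointing down it reaches from about 0.425 to 0.925 m from the base axis. Payload 6.8 kg.
Tool frame: the origin (TCP) lies at the very end of the fingers, on their centre line; the grasp point (between the pads) lies 19 mm behind it (r.grip_point_offset is the distance from the TCP to the grasp point, in m); z points along the fingers, y is the line along which they close (so a half turn about z gives the same grasp; the last joint's range is limited). The gripper opens to 85 mm and grips with 20 to 120 N. Pads are 22 mm wide; open, the fingers measure 114 mm over their backs; the gripper's body (76 mm by 85 mm) begins 54 mm behind the grasp point. The pads swing forward as they close: fully open they stand 13 mm farther back than shut.
Start: joints at [1.133, 0.477, 0.022, 1.555, -0.011, 1.109, -0.083], TCP at [0.219, -0.639, 0.231] pointing down, gripper open.
Joint ranges: [-2.96, 2.96], [-0.34, 2.1], [-1.41, 1.46], [0.24, 2.44], [-1.37, 4.51], [0.17, 1.92], [-2.96, 2.96]. Speed limits (rad/s): [2.39, 2.39, 3.14, 3.14, 3.14, 3.14, 3.14].

## Interface

Orientations are given as a rotation vector (axis times angle).
In Python, from bench import status, eyes, r gives the robot as it stands.
- The arm moves only by the shell command python3 -m crank 'ROWS' [OPENING] [FORCE]. ROWS is JSON, a list of rows, each a list of 6 numbers: the shift along the tool's x, y, z normalised to -1 to 1, where 1 is 0.02 m, then the turn, a rotation vector about the tool's x, y, z normalised to -1 to 1, where 1 is 45 degrees. A call has 1 to 12 rows; each row shifts and turns the commanded pose from where the row before left it, along the tool's axes as they then stand; what a row does not reach is not made up. A row lasts 1/10 s, in which the tool goes at most 50 mm and 8.59 degrees, less where a joint would pass 70% of its speed; a pose out of reach is approached as far as the arm can. A call with a number of a shift or a turn outside -1 to 1 is refused whole. A call with a gripper value outside its range is refused whole. OPENING is the opening, from 0 (shut) to 1 (fully open), set as the call begins (- or left out, the last holds). The fingers move at their own pace and stop on an object; FORCE is the grip in N (left out, the last holds). Time passes only in rows, so rows that do not move let the fingers close. It gives the time, the measured TCP pose, the force, the opening and the grip force at its end, in the units of the state.
- status.get_obs(): the state, without advancing time (a new reading comes with each control period).
- eyes.grab_frame(name): name is "side" or "top" or "wrist"; returns a dict with "image" (480x640x3 uint8, red, green, blue), "depth" (480x640 float32, m along the optical axis (not along the pixel's ray), 0 where there is no reading), "fovy" (degrees; the focal length in pixels is half the picture's height over the tangent of half this angle, whatever the lens; pixels are square), "cx", "cy" (the principal point, pixels), "world_to_cam" (4x4, takes a point from world to camera coordinates). Camera axes: x right, y up, looking along -z (the intrinsics and any distortion apply to the point x, -y, -z); pixel columns grow to the right and rows downward; lengths in m; the calibration is good to about 2 mm. A picture is of the moment at which its call begins.
- r.hand_in(): hands the job in; it is judged then, once.
The state is a dict: "clock": time; "joints": joint angles; "qvel": joint speeds; "tau": joint torques, N m; "tcp_pos": TCP position; "orientation": TCP orientation; "contact_force": force on the tool from outside, world axes, zero at the start; "moment": the same for the moment, N m; "grip_width": finger opening in m; "gripper_force": force on a finger pad.
Only numpy, scipy, OpenCV 4.12 (cv2) and the standard library are available. Lean on these libraries where they do the work, as an engineer would, in place of code of your own. Each camera call takes 0.05 s, during which the arm holds its last target. There are 200 camera calls.

## Task

Start a solar-cell measurement: push the white end block of the sample carriage until the carriage is fully home, with the cell under the black measuring head, then press the blue button on the console lightly, right down, and let it come back up. Keep off the fragile cell, leave the yellow and red buttons unpressed and the loose things (white disc, tape roll, screwdriver, mouse) where they are; nothing is to be picked up.

Things in the scene. Friction and masses are not known exactly. Their poses are not given: they have to be found in the camera images.
- station: measuring station, bolted down: aluminium base plate 150 (x) by 420 (y) by 12 mm with two steel rails, which carries the sample carriage and, at its +y end, a black measuring head 160 wide (x), from y = -8 to +110 mm and up to z = 136 mm, with a white disc on top. Origin: centre of the base plate's underside, on the bench. The carriage slides along the station's own +y axis, towards and under the head
- head_top (a point): centre of the top of the measuring head, at the station's (0, 51, 136) mm
- carriage (a joint): travel of the sample carriage along the station's +y axis, m: 0 = fully out, 0.100 = fully home (hard stop, solar cell right under the head, the end block 2 mm from the head's face). It starts anywhere from 0 to 0.040, slides with about 3 N of friction and stays where it is left
- push_face (a point): centre of the outer (-y) face of the carriage's white end block, marked with a green dot; moves with the carriage. The block is 100 mm wide (station x), 90 mm long (station y, from this face towards the head) and spans 14 to 59 mm above the bench; this point is 36.5 mm above the bench. Push it squarely along the station's +y. Axes as the station's; the base plate (12 mm high) reaches on outwards (-y) 10 mm past this face when the carriage is fully out
- cell_top (a point): dark solar cell, 90 by 90 by 3 mm, fixed on the carriage just behind the end block, top 27 mm above the bench; fragile, not to be touched. This point: centre of its top
- console: grey console with a white top, bolted down, 85 (x) by 230 (y) by 30 mm, origin at the centre of its underside. Three push buttons stand in a row along its y axis, 70 mm apart, their order changing from time to time
- blue (a joint): travel of the blue button, m: 0 = up, 0.006 = fully down. Spring: 1.2 N to start, 4 N fully down; it comes back up when let go
- blue_top (a point): centre of the top of the blue button's cap when seen from above; cap 30 mm across, in a black collar 46 mm across and 12 mm high. Top 52.5 mm above the bench and 10 mm above its collar when up; moves down when pressed
- yellow (a joint): travel of the yellow button, as for the blue one
- yellow_top (a point): centre of the top of the yellow button's cap, same size as the blue one
- red (a joint): travel of the red button, as for the blue one
- red_top (a point): centre of the top of the red button's cap, same size as the blue one
- blue_base: whole blue button unit (black collar and cap); origin on its axis, on the top of the console, 22 mm below the top of the cap when up
- reference: loose white disc (reflectance standard), 52 mm across, 16 mm high, origin at the centre of its underside
- tape: loose roll of blue tape lying flat, 90 mm across, 24 mm high, origin at the centre of its underside
- screwdriver: loose screwdriver with an orange handle, 200 mm long along its x axis (handle to -x), 26 mm high, origin under its middle
- mouse: loose black computer mouse, 100 (x) by 58 by 32 mm, origin at the centre of its underside
Mind the look-alikes: they are no part of the job. Leave any pink look-alike of the mouse alone.

How it is judged:
On the way, in this order (a step that is already met when the one before it is completed fails the run):
1. the carriage is pushed fully home (within 5 mm) (value of joint carriage above 0.095 m), for 0.2 s.
2. the blue button is pressed down (at least 4.5 of its 6 mm) (value of joint blue above 0.0045 m), for 0.05 s.
3. the blue button is let go and is up again (value of joint blue below 0.001 m), for 0.2 s.
At the end, for the whole second after the job is handed in: the carriage is home within 5 mm, all three buttons are up (within 1 mm), and the disc, tape roll, screwdriver and mouse lie at rest within 20 mm of where they were (value of joint carriage above 0.095 m and value of joint each of blue, yellow, red below 0.001 m and distance of each of reference, tape, screwdriver, mouse from where it was at the start of the episode below 0.02 m and linear speed of each of reference, tape, screwdriver, mouse below 0.02 m/s); the robot touches nothing.
It fails at once if the blue button is pressed before the carriage is home (value of joint blue above 0.002 m and value of joint carriage below 0.095 m).
It fails at once if the yellow or the red button is pressed (over 2 mm) (value of joint any of yellow, red above 0.002 m).
It fails at once if the robot touches the solar cell (contact force between any of the fingers, the arm and carriage_c2 above 1 N).
It fails at once if the blue button is pressed with over 40 N (contact force between any of the fingers, the arm and blue_base above 40 N).
It fails at once if a loose thing is moved or lifted by over 20 mm (distance of any of reference, tape, screwdriver, mouse from where it was at the start of the episode above 0.02 m).
It also fails if it takes over 45 s, if anything falls off the work surface, if the arm or the gripper's body presses on something with over 40 N, if the wrist force passes 120 N, or if a joint passes its speed limit or range.

## Working session

There is one attempt and no reset: what is moved stays moved. The work goes in short steps, Python scripts to look and compute and a shell command to move; the robot and the scene stay as the last step left them, time stands still between calls to the robot, and variables do not carry over. Pictures are saved under pics/ and viewed, at most 10 in all, crops included, and the job is handed in when it is done.

```bash
ls; mkdir -p pics
cat > h.py <<'E'
import numpy as np, cv2, pickle
from bench import status, eyes, r
def grab(n,tag):
    f=eyes.grab_frame(n); cv2.imwrite(f'pics/{tag}.png',f['image'][:,:,::-1]); pickle.dump(f,open(f'pics/{tag}.pkl','wb')); return f
def load(tag): return pickle.load(open(f'pics/{tag}.pkl','rb'))
def foc(f): return 240/np.tan(np.radians(f['fovy'])/2)
def ray(f,u,v):
    d=np.array([(u-f['cx'])/foc(f),-(v-f['cy'])/foc(f),-1]); T=np.linalg.inv(f['world_to_cam']); return T[:3,3],T[:3,:3]@d
def plane(f,u,v,z):
    o,d=ray(f,u,v); return o+d*(z-o[2])/d[2]
def dep(f,u,v):
    o,d=ray(f,u,v); return o+d*f['depth'][int(v),int(u)]
def proj(f,p):
    c=f['world_to_cam']@np.append(p,1); return f['cx']+foc(f)*c[0]/-c[2], f['cy']-foc(f)*c[1]/-c[2]
E
python3 - <<'E'
from h import *
for n in('top','side'):
    f=grab(n,n+'0'); print(n,f['fovy'],f['cx'],f['cy'],[k for k in f]); print(np.linalg.inv(f['world_to_cam']).round(3))
print(status.get_obs())
E
```

```text
pics
top 45.6611685312108 325.30616261612556 245.1749224088556 ['image', 'depth', 'fovy', 'cx', 'cy', 'world_to_cam']
[[ 0.014  0.997 -0.081  0.414]
 [-1.     0.015  0.007  0.059]
 [ 0.008  0.081  0.997  1.231]
 [ 0.     0.     0.     1.   ]]
side 56.26584759253681 320.52163036011956 244.87321863537818 ['image', 'depth', 'fovy', 'cx', 'cy', 'world_to_cam']
[[-0.834  0.401 -0.379  0.141]
 [-0.551 -0.58   0.6    0.68 ]
 [ 0.02   0.709  0.705  0.82 ]
 [ 0.     0.     0.     1.   ]]
{'clock': 0.1, 'joints': array([ 1.13289239,  0.47768029,  0.02236697,  1.55631689, -0.01152095,
        1.10932113, -0.08309607]), 'qvel': array([-0.00069681, -0.00182551,  0.00069947, -0.00179784, -0.00055361,
        0.00079201,  0.0006024 ]), 'tau': array([ 4.97858899e-03, -5.97764754e+01,  1.61394194e+00, -2.81954259e+01,
        1.28350485e-02,  5.04097654e-03, -2.72408766e-05]), 'tcp_pos': array([ 0.21841749, -0.63813488,  0.23046339]), 'orientation': array([-3.09744338e+00, -5.15444662e-01,  5.76395659e-04]), 'contact_force': array([ 0.14211203, -0.36270189,  0.65092082]), 'moment': array([ 0.02946521,  0.01375987, -0.02118671]), 'gripper_force': 0.0, 'grip_width': 0.08549265319616947}
```

View pics/top0.png

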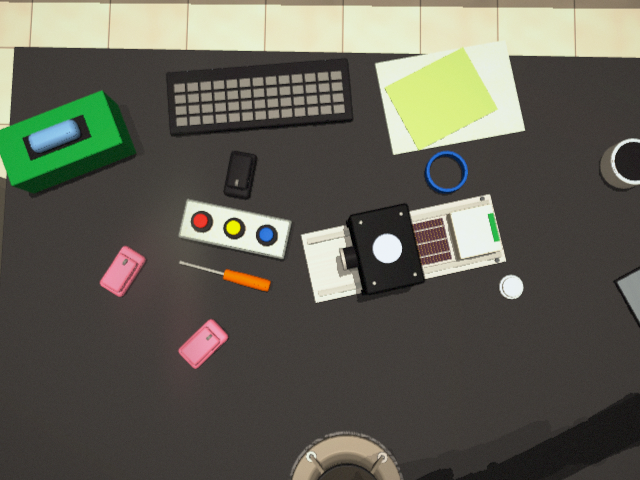

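View pics/side0.png

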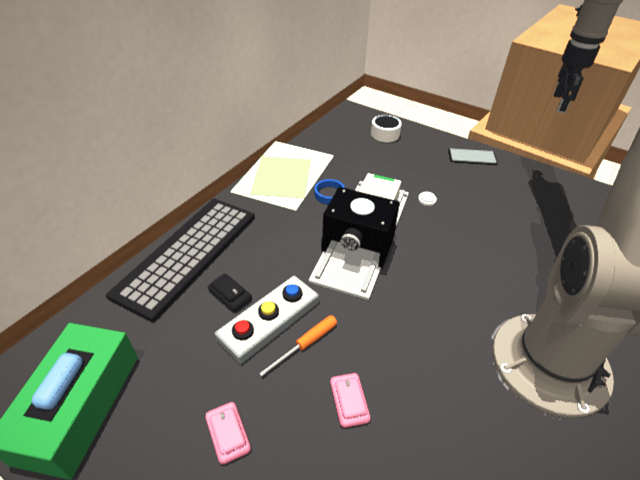

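The top view shows the station with its head at (387,248), the carriage end block at (475,232) with a green edge at (493,227), and the loose disc at (511,287). The console buttons are red (201,221), yellow (234,228) and blue (267,235). The other blue things are the tape ring at (446,172) and the object in the green box at (55,135). Only the cap at (267,235) in a black collar on the console fits "blue button". I'll confirm it in a crop while measuring.

Run:
```python
from h import *
t=load('top0'); s=load('side0')
def blob(f,lo,hi,near,z=None):
    h=cv2.cvtColor(f['image'],cv2.COLOR_RGB2HSV); m=cv2.inRange(h,lo,hi)
    n,l,st,c=cv2.connectedComponentsWithStats(m)
    k=1+np.argmin([np.hypot(*(c[i]-near))+ (1e3 if st[i,4]<20 else 0) for i in range(1,n)])
    return c[k],st[k,4],(l==k)
def tri(a,b):
    o1,d1=ray(t,*a);o2,d2=ray(s,*b)
    A=np.c_[d1,-d2];x=np.linalg.lstsq(A,o2-o1,rcond=None)[0]
    p,q=o1+d1*x[0],o2+d2*x[1]; return (p+q)/2,np.linalg.norm(p-q)
for n,lo,hi,a,b in [('blue',(100,120,60),(125,255,255),(267,235),(292,292)),('yellow',(22,120,80),(34,255,255),(234,228),(268,310)),('red',(0,150,80),(8,255,255),(201,221),(242,329))]:
    A=blob(t,lo,hi,a);B=blob(s,lo,hi,b)
    print(n,A[0].round(1),A[1],B[0].round(1),B[1],'tri',*[np.round(x,4) for x in tri(A[0],B[0])],'plane',plane(t,*A[0],.0525).round(4),plane(s,*B[0],.0525).round(4),'depth',dep(t,*A[0]).round(4),dep(s,*B[0]).round(4))
# green
A=blob(t,(45,100,60),(80,255,255),(493,227));B=blob(s,(45,100,60),(80,255,255),(384,178))
print('green',A[:2],B[:2],tri(A[0],B[0]),dep(t,*A[0]))
print('headdisc',tri((387.5,248.5),(362.5,206.5)),dep(t,387,248))
# height-based masks from top depth
v,u=np.mgrid[0:480,0:640]; T=np.linalg.inv(t['world_to_cam']);F=foc(t);D=t['depth']
P=np.stack([(u-t['cx'])/F*D,-(v-t['cy'])/F*D,-D],-1)@T[:3,:3].T+T[:3,3]
roi=(u>290)&(u<520)&(v>180)&(v<310)
for n,z0,z1 in[('block',.050,.068),('head',.125,.145),('plate',.006,.02)]:
    m=((P[...,2]>z0)&(P[...,2]<z1)&roi).astype(np.uint8)
    k=cv2.findContours(m,0,1)[0]; k=max(k,key=cv2.contourArea)
    w=P[k[:,0,1],k[:,0,0],:2].astype(np.float32); R=cv2.minAreaRect(w)
    print(n,m.sum(),np.median(P[...,2][m>0]).round(4),R,cv2.boxPoints(R).round(3).tolist())
c=t['image'][180:310,170:530,::-1]; cv2.imwrite('pics/crop1.png',cv2.resize(c,None,fx=2.2,fy=2.2,interpolation=cv2.INTER_CUBIC))
```

```text
blue [265.7 234.1] 171 [291.7 290.1] 137 tri [0.5325 0.1752 0.0438] 0.0003 plane [0.5315 0.1743 0.0525] [0.5282 0.181  0.0525] depth [0.5313 0.1741 0.0547] [0.5282 0.181  0.0526]
yellow [232.9 227.1] 182 [267.8 307.8] 162 tri [0.546  0.2441 0.0442] 0.0001 plane [0.5451 0.2428 0.0525] [0.5416 0.2487 0.0525] depth [0.5453 0.2431 0.0505] [0.5426 0.2477 0.0507]
red [200.2 220.3] 167 [241.9 326.8] 165 tri [0.5592 0.3127 0.045 ] 0.0001 plane [0.5583 0.3111 0.0525] [0.5551 0.3162 0.0525] depth [0.5582 0.3111 0.0528] [0.5557 0.3157 0.0514]
green (array([493.21153846, 226.78205128]), np.int32(156)) (array([383.74, 177.4 ]), np.int32(50)) (array([ 0.55305955, -0.2976034 ,  0.05824569]), np.float64(0.0003679953657927123)) [ 0.55320924 -0.29748123  0.05840625]
headdisc (array([ 0.49937044, -0.06929088,  0.13304944]), np.float64(0.0008035689664078787)) [ 0.49948515 -0.06778012  0.13911558]
block 2106 0.0586 ((0.5437231659889221, -0.2612301707267761), (0.09998616576194763, 0.09165053069591522), 13.083308219909668) [[0.48500001430511475, -0.2280000001192093], [0.5049999952316284, -0.31700000166893005], [0.6029999852180481, -0.29499998688697815], [0.5820000171661377, -0.20499999821186066]]
head 4978 0.1358 ((0.4989214241504669, -0.06802313774824142), (0.15996991097927094, 0.11870444566011429), 13.172399520874023) [[0.40799999237060547, -0.02800000086426735], [0.4350000023841858, -0.14399999380111694], [0.5899999737739563, -0.1080000028014183], [0.5630000233650208, 0.00800000037997961]]
plate 4367 0.0121 ((0.47470641136169434, 0.03745665028691292), (0.15059322118759155, 0.1059083342552185), 12.950899124145508) [[0.3889999985694885, 0.07199999690055847], [0.4129999876022339, -0.03099999949336052], [0.5600000023841858, 0.003000000026077032], [0.5360000133514404, 0.10599999874830246]]
```

View pics/crop1.png

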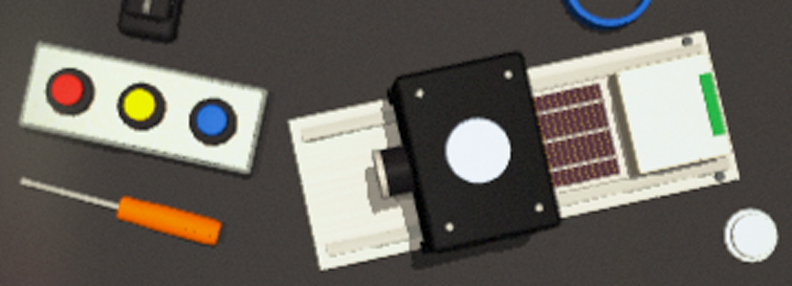

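The crop confirms the blue cap, in its black collar and nearest the station. It sits at about (0.531, 0.1745) with its top at z≈0.0525. The station yaw is 13.1° and its origin is (0.5105, -0.1177). The push face is at station y≈-0.192, so the carriage has travelled about 8 mm and has about 92 mm to go. Next I turn the tool so its x lies along station +y, and shut the fingers.

```bash
python3 -m crank '[[0,0,0,0,0,-0.187],[0,0,0,0,0,-0.187],[0,0,0,0,0,-0.187],[0,0,0,0,0,-0.187],[0,0,0,0,0,-0.187],[0,0,0,0,0,-0.187],[0,0,0,0,0,-0.187],[0,0,0,0,0,-0.187],[0,0,0,0,0,-0.187],[0,0,0,0,0,-0.187],[0.5,1,0,0,0,0],[0.5,1,0,0,0,0]]' 0
python3 -m crank '[[0.5,1,0,0,0,0],[0.5,1,0,0,0,0],[0.5,1,0,0,0,0],[0.5,1,0,0,0,0],[0.5,1,0,0,0,0],[0.5,1,0,0,0,0],[0.5,1,0,0,0,0],[0.5,1,0,0,0,0],[0.5,1,0,0,0,0],[0.5,1,0,0,0,0],[0,0,0,0,0,0],[0,0,0,0,0,0]]'
cat > st.py <<'E'
from h import *
from scipy.spatial.transform import Rotation as R
o=status.get_obs(); M=R.from_rotvec(o['orientation']).as_matrix()
a=np.radians(13.1); S=np.array([[np.cos(a),np.sin(a)],[-np.sin(a),np.cos(a)]])
print('t',round(o['clock'],2),'tcp',o['tcp_pos'].round(4),'station xy',(S@(o['tcp_pos'][:2]-[.5105,-.1177])).round(4),'toolx ang',np.degrees(np.arctan2(M[1,0],M[0,0])).round(2),'zdir',M[:,2].round(3),'F',o['contact_force'].round(2),'w',o['grip_width'])
for n,g in [('startpush',[.5656,-.3544,.036]),('blue',[.531,.1745,.0525])]:
    print(n,'tool-axes delta in rows',(M.T@(np.array(g)-o['tcp_pos'])/.02).round(2))
E
python3 st.py
```

```text
clock: 1.3
tcp_pos: [0.2523, -0.61, 0.2305]
orientation: [-1.956, -2.457, -0.001]
contact_force: [0.4, 0.1, -0.0]
grip_width: -0.0001
gripper_force: 0.0
clock: 2.5
tcp_pos: [0.4252, -0.4674, 0.2309]
orientation: [-1.953, -2.46, 0.0]
contact_force: [-0.2, -0.3, 0.7]
grip_width: 0.0
gripper_force: 0.0
t 2.5 tcp [ 0.4252 -0.4674  0.2309] station xy [-0.1624 -0.3212] toolx ang 103.1 zdir [-0.001  0.    -1.   ] F [-0.16 -0.25  0.65] w 4.7365518807986716e-05
startpush tool-axes delta in rows [3.91 8.13 9.74]
blue tool-axes delta in rows [30.06 12.43  8.93]
```

```bash
python3 -m crank '[[0.49,1,0,0,0,0],[0.49,1,0,0,0,0],[0.49,1,0,0,0,0],[0.49,1,0,0,0,0],[0.49,1,0,0,0,0],[0.49,1,0,0,0,0],[0.49,1,0,0,0,0],[0.49,1,0,0,0,0],[0,0.13,1,0,0,0],[0,0,1,0,0,0],[0,0,1,0,0,0],[0,0,1,0,0,0]]'
python3 -m crank '[[0,0,1,0,0,0],[0,0,1,0,0,0],[0,0,1,0,0,0],[0,0,0.5,0,0,0],[0,0,0,0,0,0],[0,0,0,0,0,0]]'
python3 - <<'E'
from h import *
grab('top','top1'); f=grab('wrist','w1'); t=load('top1')['image'][180:320,330:560]
cv2.imwrite('pics/c2.png',np.hstack([cv2.resize(t,(460,280)),cv2.resize(f['image'],(340,280))])[:,:,::-1])
E
python3 st.py
```

```text
clock: 3.7
tcp_pos: [0.5647, -0.3564, 0.1502]
orientation: [-1.957, -2.457, 0.002]
contact_force: [-0.1, -0.7, -0.5]
grip_width: -0.0003
gripper_force: 0.0
clock: 4.3
tcp_pos: [0.566, -0.3553, 0.0819]
orientation: [1.955, 2.458, -0.0]
contact_force: [0.0, -0.7, -0.2]
grip_width: -0.0
gripper_force: 0.0
t 4.4 tcp [ 0.5667 -0.3551  0.0826] station xy [ 0.0009 -0.244 ] toolx ang 103.02 zdir [ 0.002 -0.001 -1.   ] F [ 0.1  -0.4  -0.14] w -0.00029862004541334034
startpush tool-axes delta in rows [ 0.05 -0.05  2.33]
blue tool-axes delta in rows [26.2   4.23  1.47]
```

View pics/c2.png

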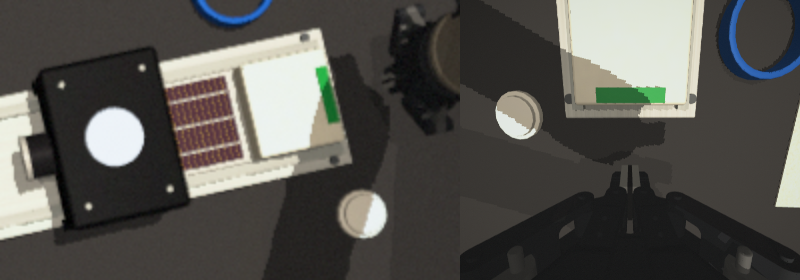

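The picture shows the shut fingers square behind the green edge with the disc clear to one side. Now lower and start pushing.

```bash
python3 -m crank '[[0,0,0.8,0,0,0],[0,0,0.8,0,0,0],[0,0,0.75,0,0,0],[0,0,0,0,0,0],[0.5,0,0,0,0,0],[0.5,0,0,0,0,0],[0.5,0,0,0,0,0],[0.25,0,0,0,0,0],[0.25,0,0,0,0,0],[0.25,0,0,0,0,0],[0.25,0,0,0,0,0],[0,0,0,0,0,0]]'; python3 st.py
python3 -m crank '[[0.35,0,0,0,0,0],[0.35,0,0,0,0,0],[0.35,0,0,0,0,0],[0.35,0,0,0,0,0],[0.35,0,0,0,0,0],[0.35,0,0,0,0,0],[0.35,0,0,0,0,0],[0.35,0,0,0,0,0],[0,0,0,0,0,0]]'; python3 st.py
```

```text
clock: 5.6
tcp_pos: [0.5549, -0.3053, 0.0346]
orientation: [1.954, 2.46, 0.0]
contact_force: [0.5, -0.6, 0.1]
grip_width: 0.0002
gripper_force: 0.2
t 5.6 tcp [ 0.5549 -0.3053  0.0346] station xy [ 0.0007 -0.1928] toolx ang 103.07 zdir [ 0. -0. -1.] F [ 0.46 -0.65  0.09] w 0.0001554911961853568
startpush tool-axes delta in rows [-2.51 -0.03 -0.07]
blue tool-axes delta in rows [23.64  4.26 -0.89]
clock: 6.5
tcp_pos: [0.5415, -0.2492, 0.034]
orientation: [-1.951, -2.46, -0.0]
contact_force: [0.1, 1.0, -0.3]
grip_width: -0.0
gripper_force: 0.0
t 6.5 tcp [ 0.5415 -0.2492  0.034 ] station xy [ 0.0004 -0.1351] toolx ang 103.14 zdir [-0.001  0.001 -1.   ] F [ 0.13  0.98 -0.33] w -3.765172117651705e-05
startpush tool-axes delta in rows [-5.39 -0.02 -0.11]
blue tool-axes delta in rows [20.75  4.3  -0.89]
```

```bash
python3 -m crank '[[0.3,0,0,0,0,0],[0.3,0,0,0,0,0],[0.3,0,0,0,0,0]]'; python3 -m crank '[[0.1,0,0,0,0,0],[0.1,0,0,0,0,0]]';  python3 st.py
python3 - <<'E'
from h import *
f=grab('top','top2'); s=grab('side','side2')
cv2.imwrite('pics/c3.png',np.hstack([cv2.resize(f['image'][180:320,330:530],(400,280)),cv2.resize(s['image'][150:290,300:500],(400,280))])[:,:,::-1])
E
```

```text
clock: 6.8
tcp_pos: [0.5376, -0.2334, 0.034]
orientation: [-1.955, -2.459, 0.001]
contact_force: [0.6, -2.1, -2.3]
grip_width: -0.0002
gripper_force: 1.4
clock: 7.0
tcp_pos: [0.5367, -0.2295, 0.0341]
orientation: [-1.954, -2.459, 0.001]
contact_force: [0.6, -3.5, -2.3]
grip_width: -0.0
gripper_force: 1.3
t 7.0 tcp [ 0.5367 -0.2295  0.0341] station xy [ 0.0002 -0.1149] toolx ang 103.05 zdir [-0.001  0.    -1.   ] F [ 0.57 -3.45 -2.25] w -4.5497757674247326e-05
startpush tool-axes delta in rows [-6.41 -0.   -0.1 ]
blue tool-axes delta in rows [19.74  4.28 -0.92]
```

View pics/c3.png

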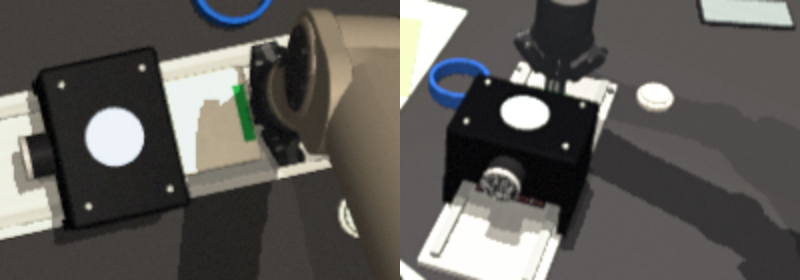

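The block is nearly at the head and the cell is hidden beneath it, pushed against about 3.5 N. I continue in small steps until the hard stop shows as a force rise.

```bash
for i in 1; do python3 -m crank '[[0.1,0,0,0,0,0],[0.05,0,0,0,0,0]]'; done; python3 -m crank '[[0.05,0,0,0,0,0],[0,0,0,0,0,0]]'; python3 -m crank '[[0.05,0,0,0,0,0],[0,0,0,0,0,0]]'; python3 st.py
```

```text
clock: 7.3
tcp_pos: [0.5363, -0.227, 0.0342]
orientation: [-1.955, -2.459, 0.0]
contact_force: [-0.1, -3.2, -1.4]
grip_width: -0.0001
gripper_force: 1.3
clock: 7.5
tcp_pos: [0.5361, -0.2258, 0.0343]
orientation: [-1.954, -2.459, 0.0]
contact_force: [0.0, -1.5, -0.7]
grip_width: 0.0
gripper_force: 0.9
clock: 7.7
tcp_pos: [0.536, -0.2258, 0.0343]
orientation: [1.955, 2.458, -0.001]
contact_force: [0.6, -4.4, -2.7]
grip_width: 0.0003
gripper_force: 2.4
t 7.7 tcp [ 0.536  -0.2258  0.0343] station xy [ 0.0004 -0.111 ] toolx ang 103.01 zdir [ 0.    -0.001 -1.   ] F [ 0.57 -4.44 -2.72] w 0.00025535011983622926
startpush tool-axes delta in rows [-6.6  -0.01 -0.08]
blue tool-axes delta in rows [19.55  4.26 -0.93]
```

```bash
python3 -m crank '[[0.1,0,0,0,0,0],[0,0,0,0,0,0]]'; python3 -m crank '[[0.1,0,0,0,0,0],[0,0,0,0,0,0]]'; python3 st.py
```

```text
clock: 7.9
tcp_pos: [0.536, -0.2257, 0.0344]
orientation: [1.955, 2.455, -0.002]
contact_force: [3.0, -9.9, -5.8]
grip_width: 0.0003
gripper_force: 4.9
clock: 8.1
tcp_pos: [0.536, -0.2257, 0.0345]
orientation: [1.955, 2.452, -0.003]
contact_force: [3.6, -14.3, -8.6]
grip_width: -0.0001
gripper_force: 7.2
t 8.1 tcp [ 0.536  -0.2257  0.0345] station xy [ 0.0004 -0.111 ] toolx ang 102.86 zdir [ 0.003 -0.005 -1.   ] F [  3.61 -14.29  -8.64] w -7.555478312227342e-05
startpush tool-axes delta in rows [-6.6   0.01 -0.04]
blue tool-axes delta in rows [19.56  4.21 -1.  ]
```

The carriage stopped dead at the predicted home position (TCP at -111 mm, force rising to 15 N). Back off, lift, then cross high over the head.

```bash
python3 -m crank '[[-0.5,0,0,0,0,0],[-0.7,0,0,0,0,0],[-0.7,0,0,0,0,0],[0,0,-1,0,0,0],[0,0,-1,0,0,0],[0,0,-1,0,0,0],[0,0,-1,0,0,0],[0,0,-1,0,0,0],[0,0,-1,0,0,0],[0,0,-1,0,0,0],[0,0,-1,0,0,0],[0,0,-1,0,0,0]]'
python3 -m crank '[[0,0,-1,0,0,0],[1,0.2,0,0,0,0],[1,0.2,0,0,0,0],[1,0.2,0,0,0,0],[1,0.2,0,0,0,0],[1,0.2,0,0,0,0],[1,0.2,0,0,0,0],[1,0.2,0,0,0,0],[1,0.2,0,0,0,0],[1,0.2,0,0,0,0],[1,0.2,0,0,0,0],[0,0,0,0,0,0]]'
python3 st.py
python3 - <<'E'
from h import *
f=grab('top','top3'); cv2.imwrite('pics/c4.png',f['image'][:,:,::-1])
E
```

```text
clock: 9.3
tcp_pos: [0.5438, -0.2583, 0.2153]
orientation: [-1.954, -2.459, -0.001]
contact_force: [0.2, 0.3, -0.6]
grip_width: 0.0001
gripper_force: 0.0
clock: 10.5
tcp_pos: [0.5377, -0.0509, 0.2347]
orientation: [-1.948, -2.464, -0.003]
contact_force: [-0.0, -0.8, -0.7]
grip_width: 0.0003
gripper_force: 0.0
t 10.5 tcp [ 0.5377 -0.0509  0.2347] station xy [0.0416 0.0589] toolx ang 103.33 zdir [ 0.     0.002 -1.   ] F [-0.02 -0.84 -0.71] w 0.0003103668968731799
startpush tool-axes delta in rows [-15.1   -2.15   9.91]
blue tool-axes delta in rows [11.03  2.26  9.13]
```

```bash
python3 -m crank '[[1,0.2,0,0,0,0],[1,0.2,0,0,0,0],[1,0.2,0,0,0,0],[1,0.2,0,0,0,0],[1,0.2,0,0,0,0],[1,0.2,0,0,0,0],[1,0.2,0,0,0,0],[1,0.2,0,0,0,0],[1,0.2,0,0,0,0],[1,0.2,0,0,0,0],[1,0.2,0,0,0,0],[0,0,0,0,0,0]]'
python3 -m crank '[[0,0,1,0,0,0],[0,0,1,0,0,0],[0,0,1,0,0,0],[0,0,1,0,0,0],[0,0,1,0,0,0],[0,0,1,0,0,0],[0,0,0,0,0,0],[0,0,0,0,0,0]]'
python3 st.py
python3 - <<'E'
from h import *
w=grab('wrist','w5'); s=grab('side','side5'); grab('top','top5')
cv2.imwrite('pics/c5.png',np.hstack([cv2.resize(w['image'],(480,360)),cv2.resize(s['image'][200:380,200:360],(320,360))])[:,:,::-1])
h=cv2.cvtColor(w['image'],cv2.COLOR_RGB2HSV)
m=cv2.inRange(h,(100,120,50),(125,255,255));n,l,st,c=cv2.connectedComponentsWithStats(m)
for i in range(1,n):
    if st[i,4]>200: print(st[i],c[i],plane(w,*c[i],.0525).round(4))
E
```

```text
clock: 11.75
tcp_pos: [0.5309, 0.1719, 0.2345]
orientation: [-1.951, -2.461, -0.002]
contact_force: [0.2, -0.9, 0.3]
grip_width: 0.0
gripper_force: 0.0
clock: 12.55
tcp_pos: [0.5312, 0.1686, 0.1144]
orientation: [1.957, 2.458, -0.001]
contact_force: [0.7, -0.1, -0.1]
grip_width: 0.0003
gripper_force: 0.0
t 12.55 tcp [0.5312 0.1686 0.1144] station xy [0.0851 0.2741] toolx ang 102.95 zdir [-0.001 -0.001 -1.   ] F [ 0.66 -0.13 -0.08] w 0.0002780063182959575
startpush tool-axes delta in rows [-25.87  -4.18   3.94]
blue tool-axes delta in rows [0.29 0.06 3.1 ]
[ 300  224   48   49 1821] [323.52114223 248.01922021] [0.5322 0.1779 0.0525]
```

View pics/c5.png

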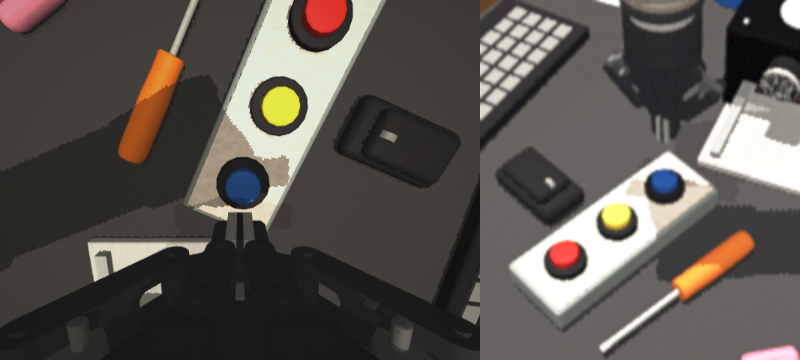

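The wrist view shows blue at (323,248) full-frame, just ahead of the fingertips and unobstructed, with yellow well beyond it. The fused blue position is (0.532, 0.176). Now centre over it and descend to just above.

```bash
python3 -m crank '[[0.35,0.12,0,0,0,0],[0,0,0.7,0,0,0],[0,0,0.7,0,0,0],[0,0,0.7,0,0,0],[0,0,0.5,0,0,0],[0,0,0.2,0,0,0],[0,0,0,0,0,0],[0,0,0,0,0,0]]'; python3 st.py
python3 -m crank '[[0,0,0.1,0,0,0],[0,0,0.1,0,0,0],[0,0,0,0,0,0]]';python3 st.py|head -1
```

```text
clock: 13.5
tcp_pos: [0.5317, 0.1776, 0.0585]
orientation: [1.955, 2.459, 0.001]
contact_force: [0.6, -0.3, 0.2]
grip_width: -0.0
gripper_force: 0.0
t 13.5 tcp [0.5317 0.1776 0.0585] station xy [0.0876 0.2828] toolx ang 103.05 zdir [ 0.  0. -1.] F [ 0.63 -0.35  0.17] w -4.093507853135933e-05
startpush tool-axes delta in rows [-26.3   -4.35   1.12]
blue tool-axes delta in rows [-0.14 -0.07  0.3 ]
clock: 13.8
tcp_pos: [0.5315, 0.1773, 0.0543]
orientation: [1.955, 2.459, 0.0]
contact_force: [-0.2, 0.1, -0.6]
grip_width: -0.0001
gripper_force: 0.0
t 13.8 tcp [0.5315 0.1773 0.0543] station xy [0.0873 0.2826] toolx ang 103.04 zdir [ 0. -0. -1.] F [-0.23  0.1  -0.56] w -0.00013566586755090724
```

```bash
python3 -m crank '[[0,0,0.1,0,0,0],[0,0,0.1,0,0,0],[0,0,0,0,0,0]]';python3 -m crank '[[0,0,0.1,0,0,0],[0,0,0.05,0,0,0],[0,0,0,0,0,0]]'
```

```text
clock: 14.1
tcp_pos: [0.5317, 0.1775, 0.0503]
orientation: [1.955, 2.459, 0.001]
contact_force: [0.4, -0.0, 2.5]
grip_width: 0.0
gripper_force: 1.0
clock: 14.4
tcp_pos: [0.5317, 0.1775, 0.0474]
orientation: [1.955, 2.459, 0.001]
contact_force: [0.3, -0.6, 3.2]
grip_width: 0.0001
gripper_force: 1.7
```

```bash
python3 -m crank '[[0,0,0.05,0,0,0],[0,0,0,0,0,0]]';python3 -m crank '[[0,0,0.05,0,0,0],[0,0,0,0,0,0]]';python3 -m crank '[[0,0,0.05,0,0,0],[0,0,0,0,0,0]]'
```

```text
clock: 14.6
tcp_pos: [0.5317, 0.1775, 0.0466]
orientation: [1.954, 2.459, 0.001]
contact_force: [-0.0, -1.0, 4.8]
grip_width: -0.0004
gripper_force: 2.6
clock: 14.8
tcp_pos: [0.5318, 0.1776, 0.0464]
orientation: [1.954, 2.459, 0.0]
contact_force: [-2.9, -2.4, 12.3]
grip_width: -0.0003
gripper_force: 6.8
clock: 15.0
tcp_pos: [0.5318, 0.1776, 0.0462]
orientation: [1.954, 2.458, -0.0]
contact_force: [-5.5, -3.1, 21.9]
grip_width: 0.0001
gripper_force: 11.0
```

The button bottomed out: height is steady at about 46.3 mm and force rose to 22 N. Now release, rise, and check.

```bash
python3 -m crank '[[0,0,-0.5,0,0,0],[0,0,-0.5,0,0,0],[0,0,-1,0,0,0],[0,0,-1,0,0,0],[0,0,-1,0,0,0],[0,0,-1,0,0,0],[0,0,-1,0,0,0],[0,0,0,0,0,0],[0,0,0,0,0,0],[0,0,0,0,0,0]]'
python3 - <<'E'
from h import *
f=grab('top','top6'); s=grab('side','side6')
cv2.imwrite('pics/c6.png',np.hstack([cv2.resize(f['image'][130:330,160:540],(480,253)),cv2.resize(s['image'][140:360,190:440],(288,253))])[:,:,::-1])
T=np.linalg.inv(f['world_to_cam']);F=foc(f);D=f['depth'];v,u=np.mgrid[0:480,0:640]
P=np.stack([(u-f['cx'])/F*D,-(v-f['cy'])/F*D,-D],-1)@T[:3,:3].T+T[:3,3]
q=P[...,:2]-[.5105,-.1177];a=np.radians(13.1);y=-q[...,0]*np.sin(a)+q[...,1]*np.cos(a);x=q[...,0]*np.cos(a)+q[...,1]*np.sin(a)
m=(abs(P[...,2]-.059)<.006)&(abs(x)<.04)&(y<-.01)&(y>-.22);print('block y range',y[m].min(),y[m].max())
d=cv2.absdiff(f['image'],load('top0')['image']).max(2)
print([(n,int((d[b:e,c:g]>60).sum())) for n,b,e,c,g in[('tape',148,196,422,470),('disc',272,302,496,526),('mouse',148,200,222,260),('screw',258,294,176,274)]])
E
```

```text
clock: 16.0
tcp_pos: [0.5307, 0.177, 0.1632]
orientation: [-1.954, -2.459, 0.003]
contact_force: [0.3, -0.2, 0.5]
grip_width: -0.0002
gripper_force: 0.0
block y range -0.1005339018088304 -0.02060607269705957
[('tape', 0), ('disc', 0), ('mouse', 1341), ('screw', 1050)]
```

View pics/c6.png

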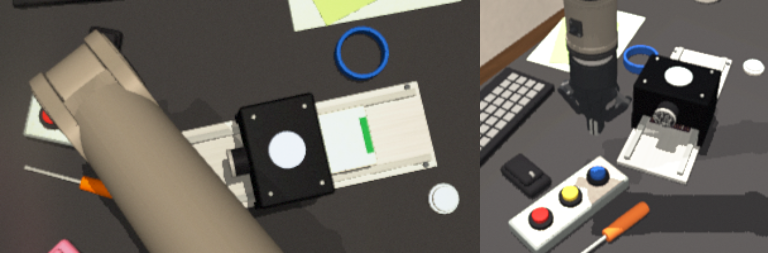

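The carriage is home, with its face at -100.5 mm. The blue button is up, and the tape, disc, mouse and screwdriver lie where they were; the mouse and screwdriver differences come from the arm covering them in the top view. Handing in.

```bash
python3 -c "
from bench import r
print(r.hand_in())"
```

```text
the job is handed in; nothing more can be done
None
```

The job is handed in, with no verdict returned: the carriage was pushed home (face at about -100.5 mm), the blue button was pressed right down (about 22 N peak) and came back up, and the loose things looked unmoved.

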